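Bed a sink drain tube in a V-block jig and clamp it

TASK

A new sink drain tube is about to be marked for length: take it from the white rack and lower it gently into the V-block jig, midway along the jig, not letting go before it rests in the V, and press it down with a light but definite push (about 10 N) for a second so that it beds in both saddles. Then swing the jig's clamp arm down onto the tube, press the arm's cross bar with about another 10 N for a second, and let go, leaving the tube held under the foot. The tube is thin-walled: never ram or slam it; leave the soap bottle, the glass and the wrench alone.

Things in the scene. Friction and masses are not known exactly. Their poses are not given: they have to be found in the camera images.
- tube: Plain bright steel drain tube, 32 mm diameter, 140 mm long, about 0.15 to 0.3 kg. Origin at its middle, on its axis; x runs along the tube (it may roll, so its y and z mean nothing). It starts lying on the white rack, its axis 36 mm above the counter.
- rack: White plastic rack fixed to the counter, 150 x 80 mm, base 5 mm thick; two cross rests 14 mm wide at x = -60 and +60 mm, 20 mm high with lips to 30 mm, carry the tube along the rack's x, leaving the tube's middle free for fingers. Origin: centre of its underside.
- vblock: V-block jig fixed to the counter: aluminium base 260 x 100 x 20 mm (x -115 to +145 mm). Origin: underside of the base, midway between the saddles; x runs along the V towards the clamp hinge, z up. Two grey 90-degree V-saddles at x = -50 and +50 mm, each 30 mm long and 64 mm wide, leave a 70 mm gap for fingers; saddle tops are 20 mm above the V apex, the flat floor of the gap 10 mm below it.
- v_nominal (a point): Fixed point on the jig, x = 0, y = 0, z = 62.6 mm: where a bedded tube's middle lies at the lowest, central saddle setting. Both saddles form one rigid unit, locked at a different UNREPORTED setting each time: 0 to 20 mm higher than this and -4 to +4 mm sideways (jig y). The bedded tube's axis thus lies 62.6 to 82.6 mm above the counter: find it by feel.
- clamp (a joint): Clamp arm angle, rad: 0 = level, grows as it rises (to 1.75); starts 1.35 to 1.55, clear of the way down into the V. The arm, a steel strap 20 mm wide, 12 mm thick, reaches from the hinge to jig -x, over the tube when down. Damped stiff hinge: it stays where it starts, below about 1 rad it sinks slowly by itself (under 0.5 rad/s); a few newtons at the bar move it. Down on a bedded tube it reads 0.05 to 0.38.
- hinge (a point): Middle of the clamp's hinge line, at jig x = +125 mm, y = 0, z = 96 mm; the line is parallel to jig y, between two fixed posts 108 mm high, 30 mm long (x), 60 mm wide over both.
- clamp_bar (a point): Middle of the black cross bar at the free end of the clamp arm, on the arm's centre line 115 mm from the hinge line; the bar is 14 mm in diameter, 80 mm long, parallel to the hinge (jig y). Push it down to close the clamp, from above or from its far (+x) side while the arm is steep.
- foot: Black rubber foot (16 mm diameter, 24 mm long roller shape, axis along jig y) under the clamp arm, 70 mm from the hinge line, on a short spring (4 N per mm, 5 mm travel). It presses on the tube above the saddle near the hinge. Because of leverage, it presses with about 1.6 times the push on the bar. Origin: its centre.
- soap: Blue soap bottle, 56 mm diameter, 150 mm high; origin under its base. Leave alone.
- glass: Drinking glass, 72 mm diameter, 90 mm high; origin under its base. Leave alone.
- wrench: Steel wrench lying on the counter, origin under its middle. Leave alone.
Mind the look-alikes: they are no part of the job. Several things have the shape of the tube; the one meant has the colours described above.

How it is judged:
By the outcome, as a careful person would: the job done as asked, in the order asked, and still so for the second after the job is handed in, with the robot touching nothing.
It also fails if it takes over 72 s, if anything falls off the work surface, if the arm or the gripper's body presses on something with over 40 N, if the wrist force passes 120 N, or if a joint passes its speed limit or range.

ROBOT

A 7-joint arm with a two-finger parallel gripper is mounted at the origin on the work surface. World frame = base frame: x ahead of the robot, y to its left, z up, the work surface at z = 0. Lengths are in m, angles in rad, forces in N, time in s.
With the tool pointing down it reaches from about 0.375 to 0.925 m from the base axis. Payload 3.1 kg.
Tool frame: the origin (TCP) lies on the centre line of the jaws, within the pads' length; the fingertips stand 8 mm ahead of it and the grasp point (between the pads) lies 11 mm behind it; z points along the fingers, y is the line along which they close (so a half turn about z gives the same grasp; the last joint's range is limited). The gripper opens to 85 mm and grips with 20 to 120 N. Pads are 22 mm wide; open, the fingers measure 114 mm over their backs; the gripper's body (76 mm by 85 mm) begins 54 mm behind the grasp point. The pads swing forward as they close: fully open they stand 13 mm farther back than shut.
Start: joints at [1.043, 0.383, 0.044, 1.598, -0.018, 1.161, -0.05], TCP at [0.271, -0.591, 0.207] pointing down, gripper open.
Joint ranges: [-2.61, 2.61], [-0.41, 2.15], [-1.48, 1.57], [0, 2.5], [-1.57, 4.71], [0.05, 1.97], [-2.85, 2.85]. Speed limits (rad/s): [2.79, 2.79, 3.14, 3.14, 3.14, 3.14, 3.14].

INTERFACE

Orientations are given as a unit quaternion [x, y, z, w].
In Python, from plant import arm gives the robot as it stands. The module is installed in compiled form; this text tells all that it offers.
- The arm moves only by the shell command python3 -m jog 'ROWS' [OPENING] [FORCE]. ROWS is JSON, a list of rows, each a list of 2 entries, a list of its own where there are three numbers: the shift along the tool's x, y, z normalised to -1 to 1, where 1 is 2 cm, then the turn, a rotation vector about the tool's x, y, z normalised to -1 to 1, where 1 is 6 degrees. A call has exactly 8 rows; each row shifts and turns the commanded pose from where the row before left it, along the tool's axes as they then stand; what a row does not reach is not made up. A row lasts 1/8 s, in which the tool goes at most 62.5 mm and 10.7 degrees, less where a joint would pass 70% of its speed; a pose out of reach is approached as far as the arm can. A call with a number of a shift or a turn outside -1 to 1 is refused whole. A call with a gripper value outside its range is refused whole. OPENING is the opening, from -1 (shut) to 1 (fully open), so that 0 is half open, set as the call begins (- or left out, the last holds). The fingers move at their own pace and stop on an object; FORCE is the grip in N (left out, the last holds). Time passes only in rows, so rows that do not move let the fingers close, or fill a call up. It gives the time, the measured TCP pose, the force, the opening and the grip force at its end, in the units of the state.
- arm.get_obs(): the state, without advancing time (a new reading comes with each control period).
- arm.read_camera(name): name is "scene" or "top" or "wrist"; returns a dict with "img" (384x512x3 uint8, red, green, blue), "intrinsics" (3x3 intrinsics, pixels), "R" (3x3) and "t" (3): a world point X has camera coordinates R X + t. Camera axes: x right, y down, z forward; pixel columns grow to the right and rows downward; lengths in m; the calibration is good to about 2 mm. The wrist camera is an equidistant fisheye: a pixel r from the principal point sees the ray r / f radians off the axis. A picture is of the moment at which its call begins. There is no depth.
- arm.hand_in(): hands the job in; it is judged then, once.
The state is a dict: "time": time; "qpos": joint angles; "joint_vel": joint speeds; "effort": joint torques, N m; "position": TCP position; "eef_rot": TCP orientation; "force": force on the tool from outside, world axes, zero at the start; "moment": the same for the moment, N m; "finger_gap": opening from 0.0 (shut) to 1.0 (fully open); "grasp_force": force on a finger pad.
Only numpy, scipy, OpenCV 4.12 (cv2) and the standard library are available. Lean on these libraries where they do the work, as an engineer would, in place of code of your own. Each camera call takes 0.05 s, during which the arm holds its last target. There are 200 camera calls.

## Working session

There is one attempt and no reset: what is moved stays moved. The work goes in short steps, Python scripts to look and compute and a shell command to move; the robot and the scene stay as the last step left them, time stands still between calls to the robot, and variables do not carry over. Pictures are saved under pics/ and viewed, at most 10 in all, crops included, and the job is handed in when it is done.

```bash
mkdir -p pics; cat > h.py <<'E'
import numpy as np, cv2
from plant import arm
from scipy.spatial.transform import Rotation as Ro
def cam(n,save=None):
    c=arm.read_camera(n)
    if save: cv2.imwrite(f'pics/{save}.png',cv2.cvtColor(c['img'],cv2.COLOR_RGB2BGR))
    return c
def ray(c,uv,fish=False):
    K=np.array(c['intrinsics']);R=np.array(c['R']);t=np.array(c['t'])
    x=(uv[0]-K[0,2])/K[0,0];y=(uv[1]-K[1,2])/K[1,1]
    if fish:
        r=np.hypot(x,y)+1e-12;d=np.array([np.sin(r)*x/r,np.sin(r)*y/r,np.cos(r)])
    else: d=np.array([x,y,1.])
    return -R.T@t,R.T@d
def onz(c,uv,z,fish=False):
    o,d=ray(c,uv,fish);return o+d*(z-o[2])/d[2]
def proj(c,X):
    p=np.array(c['R'])@X+np.array(c['t']);K=np.array(c['intrinsics']);q=K@(p/p[2]);return q[:2]
def st():
    o=arm.get_obs()
    print({k:np.round(o[k],3).tolist() for k in ('time','position','force','finger_gap','grasp_force','qpos')})
    print(np.round(Ro.from_quat(o['eef_rot']).as_matrix(),3).tolist())
    return o
E
python3 - <<'E'
from h import *
a=cam('top','top0');b=cam('scene','sc0');st()
for c in(a,b):
    print(np.round(c['intrinsics'],1).tolist(),(-np.array(c['R']).T@np.array(c['t'])).round(3), np.round(c['R'],2).tolist())
i=np.hstack([cv2.imread('pics/top0.png'),cv2.imread('pics/sc0.png')])
E
```

```text
{'time': 0.1, 'position': [0.27, -0.59, 0.206], 'force': [-0.447, -0.693, 0.194], 'finger_gap': 0.996, 'grasp_force': 0.0, 'qpos': [1.043, 0.384, 0.044, 1.599, -0.018, 1.161, -0.05]}
[[0.909, 0.417, -0.001], [0.417, -0.909, 0.002], [-0.0, -0.002, -1.0]]
[[445.2, 0.0, 265.2], [0.0, 445.2, 194.6], [0.0, 0.0, 1.0]] [ 0.451 -0.021  1.177] [[-0.0, -1.0, 0.0], [-1.0, 0.0, -0.1], [0.1, -0.0, -1.0]]
[[404.9, 0.0, 250.0], [0.0, 404.9, 190.3], [0.0, 0.0, 1.0]] [0.887 0.59  0.904] [[-0.87, 0.5, -0.02], [0.39, 0.65, -0.65], [-0.31, -0.57, -0.76]]
```

View pics/top0.png

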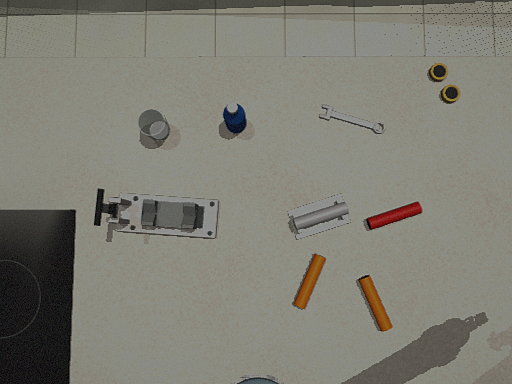

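View pics/sc0.png

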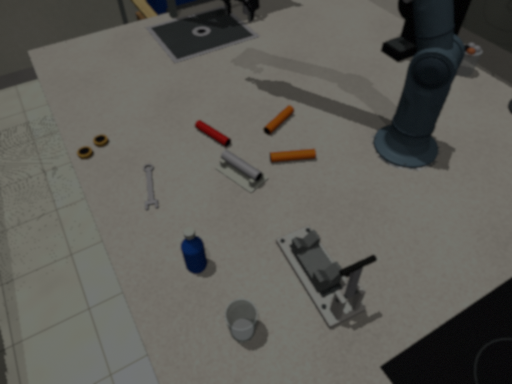

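The top view shows the tube on the white rack at about (321,215). The jig base runs from (118,213) to (218,218), with its clamp raised at the left end (bar at 99,207). Soap (235,118), glass (154,125) and wrench (350,118) are out of the way. The scene view agrees.

```bash
python3 - <<'E'
from h import *
i=cv2.imread('pics/top0.png')
A=cv2.resize(i[185:245,90:225],None,fx=5,fy=5,interpolation=cv2.INTER_CUBIC)
B=cv2.resize(i[188:243,270:405],None,fx=5,fy=5,interpolation=cv2.INTER_CUBIC)
cv2.imwrite('pics/crop0.png',np.vstack([A,B]))
E
```

```text
(no output)
```

View pics/crop0.png

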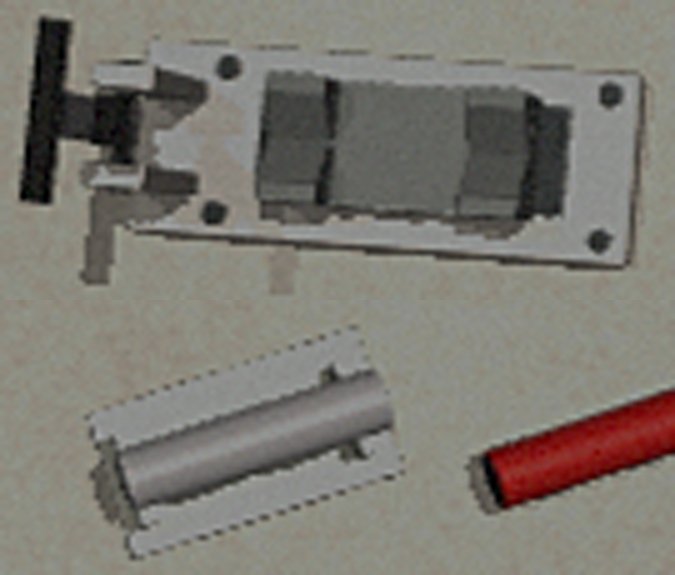

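The crop gives the jig base corners at (150,42), (643,73), (628,265) and (133,230). The tube's axis runs from (127,483) to (385,398), and the rack corners are visible.

```bash
python3 - <<'E'
from h import *
c=cam('top')
A=lambda p,z:onz(c,(p[0]/5+90,p[1]/5+185),z); B=lambda p,z:onz(c,(p[0]/5+270,(p[1]-300)/5+188),z)
TL,TR,BR,BL=[A(p,.02) for p in((150,42),(643,73),(628,265),(133,230))]
for P in(TL,TR,BR,BL):print(P.round(4))
e=((TL-TR)+(BL-BR))[:2]; e/=np.linalg.norm(e); n=np.array([-e[1],e[0]])
C=(TL+TR+BR+BL)[:2]/4; 
print('jig x dir',e,np.degrees(np.arctan2(e[1],e[0])),'origin',C-.015*e, 'len',np.linalg.norm(TL-TR),np.linalg.norm(BL-BR),np.linalg.norm(TL-BL))
L=B((127,483),.036);Rr=B((385,398),.036);d=(L-Rr)[:2]
print('tube',L,Rr,(L+Rr)/2,np.degrees(np.arctan2(d[1],d[0])),np.linalg.norm(d))
k=[B(p,.005) for p in((90,415),(355,327),(403,472),(133,557))]
print('rack',sum(k)/4, np.degrees(np.arctan2(*((k[0]-k[1])+(k[3]-k[2]))[[1,0]])))
bar=[A(p,.2) for p in ((53,20),(37,200))];print('bar',bar)
E
```

```text
[0.5693 0.3577 0.02  ]
[0.5524 0.1001 0.02  ]
[0.4527 0.1071 0.02  ]
[0.4715 0.3636 0.02  ]
jig x dir [0.06925308 0.99759912] 86.02891220687663 origin [0.5104319  0.21717982] len 0.258131025336892 0.2571882623234662 0.09802842580826847
tube [ 0.48625674 -0.09844174  0.036     ] [ 0.52945692 -0.23130691  0.036     ] [ 0.50785683 -0.16487432  0.036     ] 108.01157486054893 0.1397118779544958
rack [ 0.50835703 -0.16307656  0.005     ] 107.70204822818978
bar [array([0.5607658 , 0.34184261, 0.2       ]), array([0.48147765, 0.34618177, 0.2       ])]
```

```bash
R='[[0.98,-0.72,0],[0,0,0]]'; python3 -m jog '[[[0.98,-0.72,0],[0,0,0]],[[0.98,-0.72,0],[0,0,0]],[[0.98,-0.72,0],[0,0,0]],[[0.98,-0.72,0],[0,0,0]],[[0.98,-0.72,0],[0,0,0]],[[0.98,-0.72,0],[0,0,0]],[[0.98,-0.72,0],[0,0,0]],[[0.98,-0.72,0],[0,0,0]]]' 1 40
python3 -m jog '[[[0.98,-0.72,0],[0,0,0]],[[0.98,-0.72,0],[0,0,0]],[[0.98,-0.72,0],[0,0,0]],[[0.98,-0.72,0],[0,0,0]],[[0.98,-0.72,0],[0,0,0]],[[0.98,-0.72,0],[0,0,0]],[[0.98,-0.72,0],[0,0,0]],[[0.98,-0.72,0],[0,0,0]]]'
```

```text
time: 1.15
position: [0.3669, -0.4175, 0.2076]
eef_rot: [0.977, 0.215, 0.0, -0.0]
force: [-0.3, -0.1, 0.5]
finger_gap: 1.003
grasp_force: 0.0
time: 2.15
position: [0.4604, -0.2474, 0.2077]
eef_rot: [0.977, 0.215, 0.0, -0.0]
force: [0.5, 0.2, -0.3]
finger_gap: 0.999
grasp_force: 0.0
```

```bash
python3 -m jog '[[[0.98,-0.72,0],[0,0,0]],[[0.98,-0.72,0],[0,0,0]],[[0.98,-0.72,0],[0,0,0]],[[0.98,-0.72,0],[0,0,0]],[[0,0,0],[0,0,-1]],[[0,0,0],[0,0,-1]],[[0,0,0],[0,0,-1]],[[0,0,0],[0,0,-1]]]'
python3 -m jog '[[[0,0,0.5],[0,0,-1]],[[0,0,0.5],[0,0,-1]],[[0,0,0.5],[0,0,-1]],[[0,0,0.5],[0,0,-1]],[[0,0,0.5],[0,0,-1]],[[0,0,0.5],[0,0,-1]],[[0,0,0.5],[0,0,-1]],[[0,0,0.5],[0,0,-1]]]'
python3 -m jog '[[[0,0,0.5],[0,0,-1]],[[0,0,0.5],[0,0,-0.9]],[[0,0,0],[0,0,0]],[[0,0,0],[0,0,0]],[[0,0,0],[0,0,0]],[[0,0,0],[0,0,0]],[[0,0,0],[0,0,0]],[[0,0,0],[0,0,0]]]'
python3 - <<'E'
from h import *
c=cam('wrist','w1');o=st();print(np.round(c['intrinsics'],1).tolist(),(-np.array(c['R']).T@np.array(c['t'])).round(3))
E
```

```text
time: 3.15
position: [0.5068, -0.163, 0.2076]
eef_rot: [0.91, 0.415, -0.0, -0.0]
force: [0.5, 0.2, -0.0]
finger_gap: 0.998
grasp_force: 0.0
time: 4.15
position: [0.5069, -0.1632, 0.1274]
eef_rot: [0.663, 0.749, 0.0, 0.0]
force: [0.1, -0.1, -0.1]
finger_gap: 1.002
grasp_force: 0.0
time: 5.15
position: [0.5072, -0.1658, 0.1075]
eef_rot: [0.588, 0.809, 0.0, 0.0]
force: [0.6, 0.0, -0.6]
finger_gap: 1.003
grasp_force: 0.0
{'time': 5.2, 'position': [0.507, -0.166, 0.107], 'force': [-0.089, -0.977, -0.61], 'finger_gap': 0.999, 'grasp_force': 0.0, 'qpos': [0.609, 0.315, -0.424, 1.947, 0.162, 0.912, 0.419]}
[[-0.309, 0.951, 0.0], [0.951, 0.309, 0.0], [0.0, 0.0, -1.0]]
[[297.3, 0.0, 257.0], [0.0, 297.3, 190.1], [0.0, 0.0, 1.0]] [ 0.483 -0.094  0.274]
```

View pics/w1.png

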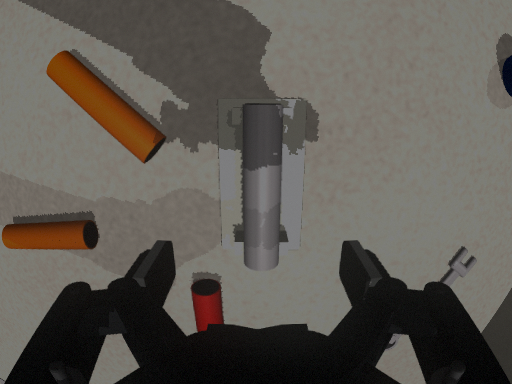

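The wrist image shows the tube running vertically between the open fingers. Its ends are centred at about (263,104) and (262,268), and the fingertips are at columns 173 and 341.

```bash
python3 - <<'E'
from h import *
c=cam('wrist');o=arm.get_obs();R=Ro.from_quat(o['eef_rot']).as_matrix()
P=[onz(c,p,.036,True) for p in((263,104),(262,267))]
m=(P[0]+P[1])/2;d=P[0]-P[1];print(P,m,np.degrees(np.arctan2(d[1],d[0])),np.linalg.norm(d))
print('tool-frame offset mm',1e3*R.T@(m-o['position']))
E
```

```text
[array([ 0.48842296, -0.09440059,  0.036     ]), array([ 0.53354583, -0.23356412,  0.036     ])] [ 0.51098439 -0.16398236  0.036     ] 107.96494717269015 0.14629613695419877
tool-frame offset mm [ 0.52878433  4.19261383 71.4543383 ]
```

```bash
python3 -m jog '[[[0,0.15,0.55],[0,0,0]],[[0,0,0.55],[0,0,0]],[[0,0,0.55],[0,0,0]],[[0,0,0.55],[0,0,0]],[[0,0,0.55],[0,0,0]],[[0,0,0.55],[0,0,0]],[[0,0,0.5],[0,0,0]],[[0,0,0.3],[0,0,0]]]'
python3 -m jog '[[[0,0,0],[0,0,0]],[[0,0,0],[0,0,0]],[[0,0,0],[0,0,0]],[[0,0,0],[0,0,0]],[[0,0,0],[0,0,0]],[[0,0,0],[0,0,0]],[[0,0,0],[0,0,0]],[[0,0,0],[0,0,0]]]' -1 40
```

```text
time: 6.25
position: [0.5097, -0.1647, 0.0247]
eef_rot: [0.588, 0.809, -0.0, -0.0]
force: [-0.3, -0.3, 0.4]
finger_gap: 1.0
grasp_force: 0.0
time: 7.25
position: [0.5122, -0.1653, 0.0281]
eef_rot: [0.588, 0.809, 0.0, 0.002]
force: [-2.3, 0.4, 11.4]
finger_gap: 0.004
grasp_force: 5.4
```

The fingers shut completely, so the grasp missed. I'll look before moving.

```bash
python3 - <<'E'
from h import *
c=cam('wrist','w2');d=cam('top','t2');st()
i=cv2.imread('pics/t2.png')[170:260,260:380]
cv2.imwrite('pics/m2.png',np.vstack([cv2.resize(cv2.imread('pics/w2.png'),(427,320)),cv2.resize(i,(427,280),interpolation=cv2.INTER_CUBIC)]))
E
```

```text
{'time': 7.35, 'position': [0.512, -0.165, 0.028], 'force': [-2.2, 0.402, 11.77], 'finger_gap': -0.001, 'grasp_force': 5.396, 'qpos': [0.569, 0.441, -0.389, 1.981, 0.239, 0.759, 0.354]}
[[-0.309, 0.951, 0.004], [0.951, 0.309, -0.002], [-0.003, 0.003, -1.0]]
```

View pics/m2.png

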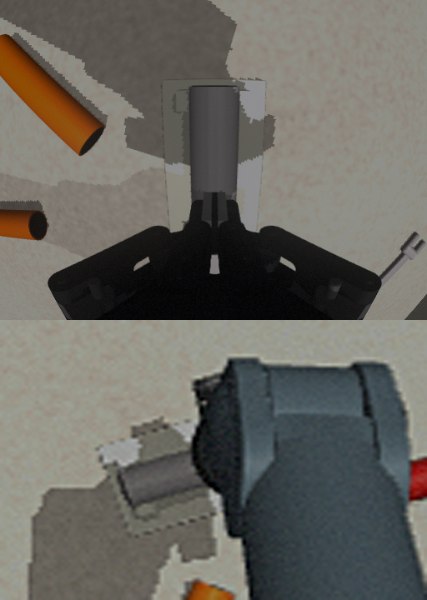

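The composite shows the tube still in the rack, with the fingers converging on it at about (213,200). I need an enlarged view of the fingertips.

```bash
python3 - <<'E'
from h import *
i=cv2.imread('pics/w2.png')[90:345,150:370]
i=np.clip(i.astype(float)*2,0,255).astype(np.uint8)
d=cv2.imread('pics/sc0.png')
e=cam('scene','s2');s=cv2.imread('pics/s2.png')[100:220,170:330]
cv2.imwrite('pics/m3.png',np.hstack([cv2.resize(i,(480,560),interpolation=cv2.INTER_CUBIC)[:, :], cv2.copyMakeBorder(cv2.resize(s,(320,240),interpolation=cv2.INTER_CUBIC),0,320,0,0,cv2.BORDER_CONSTANT)]))
R=Ro.from_quat(arm.get_obs()['eef_rot']).as_matrix()
c=cam('wrist')
for n,z in(('tip',.008),('tcp',0),('grasp',-.011)):
    X=arm.get_obs()['position']+R[:,2]*z;p=np.array(c['R'])@X+np.array(c['t']);th=np.arctan2(np.hypot(*p[:2]),p[2]);K=c['intrinsics'];print(n,X,K[0][2]+K[0][0]*th*p[0]/np.hypot(*p[:2]),K[1][2]+K[1][1]*th*p[1]/np.hypot(*p[:2]))
E
```

```text
tip [ 0.51226328 -0.16534556  0.02008969] 257.8420342947733 223.0133447879619
tcp [ 0.51223436 -0.16533236  0.02808962] 257.8792316643393 228.17927801298387
grasp [ 0.51219459 -0.16531421  0.03908954] 257.93523052585584 235.99099850076567
```

View pics/m3.png

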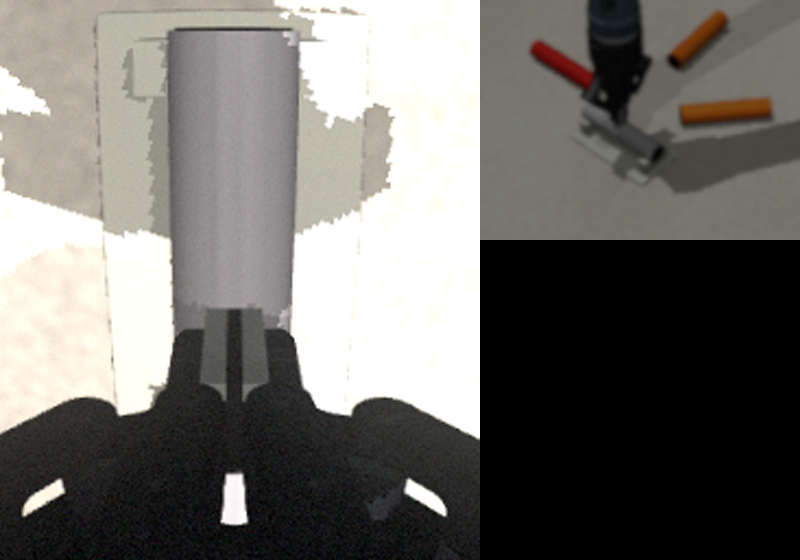

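```bash
python3 - <<'E'
from h import *
c=cam('wrist');o=arm.get_obs();R=Ro.from_quat(o['eef_rot']).as_matrix();p=np.array(o['position'])
q,d=ray(c,(257.7,231),True);a=R.T@(q-p);b=R.T@d
print('cam in tool',a,'axis',R.T@np.array(c['R'])[2])
for x in(0,.011):print('closed tip at tool x',x,a+b*(x-a[0])/b[0])
# open image (same camera mount)
for u in(173,341):
  q,d=ray(c,(u,241),True);b=R.T@d
  for x in(0,.011):print('open',u,x,a+b*(x-a[0])/b[0])
s=cam('scene')
T=[.5110,-.1640];e=np.array([np.cos(np.radians(108)),np.sin(np.radians(108))])
for z in(.036,.05):print(z,[proj(s,np.r_[np.array(T)+k*e,z]).round(1) for k in(.07,-.07)])
E
```

```text
cam in tool [ 0.07581173 -0.00057744 -0.16672781] axis [-2.93996416e-01 -1.97233707e-05  9.55806522e-01]
closed tip at tool x 0 [-1.38777878e-17 -1.41085806e-04 -3.99754549e-03]
closed tip at tool x 0.011 [ 0.011     -0.0002044 -0.0276091]
open 173 0 [ 0.         -0.04850707 -0.01901179]
open 173 0.011 [ 0.011      -0.04155266 -0.04044484]
open 341 0 [ 0.          0.04735613 -0.01909323]
open 341 0.011 [ 0.011       0.04040114 -0.04051446]
0.036 [array([257. , 176.1]), array([222.8, 153.8])]
0.05 [array([257. , 172.8]), array([222.4, 150.5])]
```

The crop shows the shut fingertips standing on top of the tube, whose height has not changed. Rays from the wrist and scene views agree that the real tips sit about 30 mm behind where the reported TCP implies. I'll unload, open, and go down lower in small guarded steps.

```bash
python3 -m jog '[[[0,0,-0.3],[0,0,0]],[[0,0,-0.3],[0,0,0]],[[0,0,0],[0,0,0]],[[0,0,0],[0,0,0]],[[0,0,0],[0,0,0]],[[0,0,0],[0,0,0]],[[0,0,0],[0,0,0]],[[0,0,0],[0,0,0]]]' 1
python3 -m jog '[[[0,0,0.3],[0,0,0]],[[0,0,0.3],[0,0,0]],[[0,0,0.3],[0,0,0]],[[0,0,0.2],[0,0,0]],[[0,0,0.2],[0,0,0]],[[0,0,0.2],[0,0,0]],[[0,0,0],[0,0,0]],[[0,0,0],[0,0,0]]]'
python3 - <<'E'
from h import *
c=cam('wrist','w4');st()
g=c['img'].sum(2)
# tube edges & finger edges at rows
for r in(150,200,235,245):print(r,np.where(np.abs(np.diff(g[r].astype(int)))>60)[0])
E
```

```text
time: 8.55
position: [0.51, -0.1648, 0.0374]
eef_rot: [0.588, 0.809, -0.0, -0.0]
force: [0.5, 0.3, 0.6]
finger_gap: 1.001
grasp_force: 0.0
time: 9.55
position: [0.5102, -0.1648, 0.0076]
eef_rot: [0.588, 0.809, 0.0, 0.0]
force: [0.1, 0.2, 0.6]
finger_gap: 1.004
grasp_force: 0.0
{'time': 9.6, 'position': [0.51, -0.165, 0.008], 'force': [-0.13, -0.117, -0.222], 'finger_gap': 1.002, 'grasp_force': 0.0, 'qpos': [0.559, 0.474, -0.378, 1.989, 0.257, 0.724, 0.34]}
[[-0.309, 0.951, 0.0], [0.951, 0.309, -0.0], [-0.0, 0.0, -1.0]]
150 [ 32  33 105 117 118 127 129 148 165 293 300 326 351]
200 [130 147 156 291 338 341 360]
235 [196 227 289 290 319]
245 [152 153 171 172 197 227 228 289 341 360 361]
```

```bash
python3 -m jog '[[[0,0,0.1],[0,0,0]],[[0,0,0.1],[0,0,0]],[[0,0,0.1],[0,0,0]],[[0,0,0.1],[0,0,0]],[[0,0,0.1],[0,0,0]],[[0,0,0],[0,0,0]],[[0,0,0],[0,0,0]],[[0,0,0],[0,0,0]]]'
```

```text
time: 10.6
position: [0.5101, -0.1648, -0.0024]
eef_rot: [0.588, 0.809, 0.0, 0.0]
force: [-0.4, 0.8, 0.4]
finger_gap: 1.003
grasp_force: 0.0
```

No contact at a reported z below zero, which confirms the offset. I'll go 5 mm further down and close.

```bash
python3 -m jog '[[[0,0,0.12],[0,0,0]],[[0,0,0.13],[0,0,0]],[[0,0,0],[0,0,0]],[[0,0,0],[0,0,0]],[[0,0,0],[0,0,0]],[[0,0,0],[0,0,0]],[[0,0,0],[0,0,0]],[[0,0,0],[0,0,0]]]' -1 40
```

```text
time: 11.6
position: [0.5106, -0.1645, -0.0074]
eef_rot: [0.588, 0.809, 0.0, 0.0]
force: [3.9, 1.5, -1.9]
finger_gap: 0.361
grasp_force: 39.7
```

```bash
python3 -m jog '[[[0,0,-0.4],[0,0,0]],[[0,0,-0.6],[0,0,0]],[[0,0,-0.9],[0,0,0]],[[0,0,-0.9],[0,0,0.92]],[[0,0,-0.9],[0,0,0.92]],[[0,0,-0.9],[0,0,0.92]],[[0,0,-0.6],[0,0,0.92]],[[0,0,-0.2],[0,0,0]]]'
python3 -m jog '[[[0.6,-0.07,0],[0,0,0]],[[1,-0.07,0],[0,0,0]],[[1,-0.07,0],[0,0,0]],[[1,-0.07,0],[0,0,0]],[[1,-0.07,0],[0,0,0]],[[1,-0.07,0],[0,0,0]],[[1,-0.07,0],[0,0,0]],[[1,-0.07,0],[0,0,0]]]'
python3 -m jog '[[[1,-0.07,0],[0,0,0]],[[1,-0.07,0],[0,0,0]],[[1,-0.07,0],[0,0,0]],[[1,-0.07,0],[0,0,0]],[[1,-0.07,0],[0,0,0]],[[1,-0.07,0],[0,0,0]],[[1,-0.07,0],[0,0,0]],[[1,-0.07,0],[0,0,0]]]'
python3 - <<'E'
from h import *
o=st();R=Ro.from_quat(o['eef_rot']).as_matrix();print(1e3*R.T@(np.array([.5104,.2172,.1])-o['position']),np.degrees(np.arctan2(R[1,0],R[0,0])))
E
```

```text
time: 12.6
position: [0.5108, -0.1652, 0.1025]
eef_rot: [0.731, 0.682, 0.0, 0.001]
force: [-0.4, -0.8, -1.9]
finger_gap: 0.364
grasp_force: 39.9
time: 13.6
position: [0.5084, -0.0106, 0.0998]
eef_rot: [0.731, 0.682, -0.001, -0.001]
force: [0.0, -0.3, -0.9]
finger_gap: 0.363
grasp_force: 39.9
time: 14.6
position: [0.5083, 0.1494, 0.0998]
eef_rot: [0.731, 0.682, -0.001, -0.001]
force: [0.5, 0.3, -2.0]
finger_gap: 0.366
grasp_force: 39.9
{'time': 14.6, 'position': [0.508, 0.149, 0.1], 'force': [0.529, 0.257, -1.986], 'finger_gap': 0.366, 'grasp_force': 39.855, 'qpos': [0.076, 0.333, -0.503, 1.956, 0.201, 0.903, -0.598]}
[[0.069, 0.998, -0.002], [0.998, -0.069, -0.0], [-0.0, -0.002, -1.0]]
[67.83213838 -2.53431682 -0.24587401] 86.0698095607608
```

```bash
python3 -m jog '[[[0.9,-0.04,0],[0,0,0]],[[0.9,-0.04,0],[0,0,0]],[[0.9,-0.04,0],[0,0,0]],[[0.7,-0.01,0],[0,0,0]],[[0,0,0],[0,0,0]],[[0,0,0],[0,0,0]],[[0,0,0],[0,0,0]],[[0,0,0],[0,0,0]]]'
python3 -m jog '[[[0,0,0.5],[0,0,0]],[[0,0,0.5],[0,0,0]],[[0,0,0.5],[0,0,0]],[[0,0,0.4],[0,0,0]],[[0,0,0.3],[0,0,0]],[[0,0,0],[0,0,0]],[[0,0,0],[0,0,0]],[[0,0,0],[0,0,0]]]'
python3 - <<'E'
from h import *
c=cam('wrist','w5');a=cam('top','t5')
o=st();R=Ro.from_quat(o['eef_rot']).as_matrix();print(1e3*R.T@(np.array([.5104,.2172,.1])-o['position']))
i=cv2.imread('pics/w5.png');i=np.clip(i*1.7,0,255).astype(np.uint8)
cv2.imwrite('pics/w5b.png',cv2.resize(i[60:330,100:420],None,fx=2,fy=2))
E
```

```text
time: 15.6
position: [0.5121, 0.2151, 0.1005]
eef_rot: [0.732, 0.681, -0.0, 0.0]
force: [-0.9, 0.2, -1.4]
finger_gap: 0.361
grasp_force: 39.9
time: 16.6
position: [0.5124, 0.2163, 0.057]
eef_rot: [0.732, 0.682, 0.0, 0.0]
force: [0.1, 0.4, -1.6]
finger_gap: 0.362
grasp_force: 39.9
{'time': 16.7, 'position': [0.512, 0.216, 0.057], 'force': [-0.034, -0.149, -1.665], 'finger_gap': 0.364, 'grasp_force': 39.858, 'qpos': [-0.056, 0.443, -0.495, 1.92, 0.276, 0.844, -0.766]}
[[0.071, 0.997, 0.001], [0.997, -0.071, 0.0], [0.0, 0.001, -1.0]]
[  0.91504543  -1.91311666 -43.10940221]
```

View pics/w5b.png

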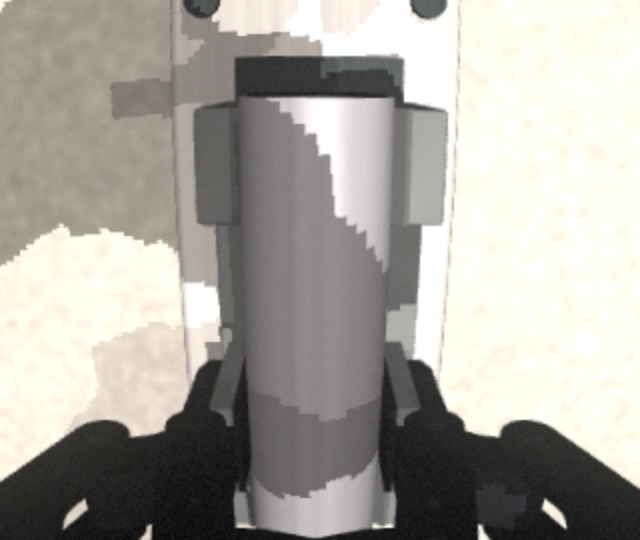

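The enlarged wrist view shows the tube (column 316) centred over the saddle unit (outer edges 195 and 447, centre 321). The saddle is about 1.3 mm to tool +y, and the V probably beds near TCP z 0.032. I'll correct sideways and lower gently.

```bash
python3 -m jog '[[[0.05,0.06,0.1],[0,0,0]],[[0,0,0.1],[0,0,0]],[[0,0,0.1],[0,0,0]],[[0,0,0.1],[0,0,0]],[[0,0,0.1],[0,0,0]],[[0,0,0.1],[0,0,0]],[[0,0,0],[0,0,0]],[[0,0,0],[0,0,0]]]'
python3 -m jog '[[[0,0,0.05],[0,0,0]],[[0,0,0.05],[0,0,0]],[[0,0,0.05],[0,0,0]],[[0,0,0.05],[0,0,0]],[[0,0,0.05],[0,0,0]],[[0,0,0],[0,0,0]],[[0,0,0],[0,0,0]],[[0,0,0],[0,0,0]]]'
```

```text
time: 17.7
position: [0.5133, 0.217, 0.0445]
eef_rot: [0.732, 0.682, 0.0, -0.0]
force: [0.5, 0.2, -1.4]
finger_gap: 0.356
grasp_force: 39.9
time: 18.7
position: [0.5132, 0.217, 0.0395]
eef_rot: [0.732, 0.682, 0.0, 0.0]
force: [0.3, -0.3, -1.2]
finger_gap: 0.359
grasp_force: 39.9
```

```bash
python3 -m jog '[[[0,0,0.05],[0,0,0]],[[0,0,0.05],[0,0,0]],[[0,0,0.05],[0,0,0]],[[0,0,0.05],[0,0,0]],[[0,0,0],[0,0,0]],[[0,0,0],[0,0,0]],[[0,0,0],[0,0,0]],[[0,0,0],[0,0,0]]]'
```

```text
time: 19.7
position: [0.5132, 0.2169, 0.0355]
eef_rot: [0.732, 0.682, 0.0, -0.0]
force: [-0.4, -0.2, -1.8]
finger_gap: 0.361
grasp_force: 40.0
```

```bash
python3 -m jog '[[[0,0,0.05],[0,0,0]],[[0,0,0.05],[0,0,0]],[[0,0,0.05],[0,0,0]],[[0,0,0.05],[0,0,0]],[[0,0,0],[0,0,0]],[[0,0,0],[0,0,0]],[[0,0,0],[0,0,0]],[[0,0,0],[0,0,0]]]'
```

```text
time: 20.7
position: [0.5138, 0.2169, 0.0348]
eef_rot: [0.732, 0.682, -0.0, 0.001]
force: [-6.9, -4.4, 18.1]
finger_gap: 0.362
grasp_force: 41.8
```

```bash
python3 -m jog '[[[-0.02,-0.05,-0.08],[0,0,0]],[[0,0,0],[0,0,0]],[[0,0,0],[0,0,0]],[[0,0,0],[0,0,0]],[[0,0,0],[0,0,0]],[[0,0,0],[0,0,0]],[[0,0,0],[0,0,0]],[[0,0,0],[0,0,0]]]'
python3 - <<'E'
from h import *
o=st();print(o['moment'],o['eef_rot'])
E
```

```text
time: 21.7
position: [0.5138, 0.217, 0.035]
eef_rot: [0.732, 0.682, 0.001, 0.001]
force: [-1.1, -1.8, 9.1]
finger_gap: 0.364
grasp_force: 40.8
{'time': 21.7, 'position': [0.514, 0.217, 0.035], 'force': [-1.139, -1.767, 9.114], 'finger_gap': 0.364, 'grasp_force': 40.801, 'qpos': [-0.07, 0.477, -0.481, 1.927, 0.301, 0.805, -0.786]}
[[0.071, 0.997, 0.003], [0.997, -0.071, 0.0], [0.0, 0.003, -1.0]]
[-0.32795891  0.23063946  0.0787635 ] [0.73169941 0.68162602 0.00110929 0.00084195]
```

The tube is seated: both lateral forces fell, and it carries about 10 N. I'll hold a little longer, unload, open and rise. Then I'll press its middle from above with shut fingers so it beds in both saddles.

```bash
python3 -m jog '[[[0,0,0],[0,0,0]],[[0,0,0],[0,0,0]],[[0,0,0],[0,0,0]],[[0,0,0],[0,0,0]],[[0,0,-0.03],[0,0,0]],[[0,0,-0.03],[0,0,0]],[[0,0,0],[0,0,0]],[[0,0,0],[0,0,0]]]'
python3 -m jog '[[[0,0,0],[0,0,0]],[[0,0,0],[0,0,0]],[[0,0,0],[0,0,0]],[[0,0,0],[0,0,0]],[[0,0,0],[0,0,0]],[[0,0,0],[0,0,0]],[[0,0,0],[0,0,0]],[[0,0,0],[0,0,0]]]' 1
```

```text
time: 22.7
position: [0.5138, 0.2171, 0.035]
eef_rot: [0.732, 0.682, 0.001, 0.001]
force: [2.8, 1.0, 4.1]
finger_gap: 0.36
grasp_force: 40.3
time: 23.7
position: [0.5122, 0.2166, 0.0343]
eef_rot: [0.732, 0.682, 0.0, -0.0]
force: [-0.9, -0.1, 0.0]
finger_gap: 0.999
grasp_force: 0.0
```

```bash
python3 -m jog '[[[0,0,-0.2],[0,0,0]],[[0,0,-0.4],[0,0,0]],[[0,0,-0.6],[0,0,0]],[[0,0,-0.8],[0,0,0]],[[0,0,-0.8],[0,0,0]],[[0,0,-0.3],[0,0,0]],[[0,0,0],[0,0,0]],[[0,0,0],[0,0,0]]]'
python3 - <<'E'
from h import *
c=cam('wrist','w6');a=cam('top','t6');st()
i=cv2.imread('pics/w6.png');i=np.clip(i*1.7,0,255).astype(np.uint8)[60:330,100:420]
j=cv2.resize(cv2.imread('pics/t6.png')[170:260,80:230],(480,288),interpolation=cv2.INTER_CUBIC)
cv2.imwrite('pics/m6.png',np.vstack([cv2.resize(i,(342,288)).copy() if 0 else cv2.copyMakeBorder(cv2.resize(i,(342,288)),0,0,0,138,cv2.BORDER_CONSTANT),j]))
E
```

```text
time: 24.7
position: [0.5117, 0.2162, 0.0958]
eef_rot: [0.732, 0.682, -0.001, -0.0]
force: [0.0, 0.9, -0.3]
finger_gap: 1.0
grasp_force: 0.0
{'time': 24.8, 'position': [0.512, 0.216, 0.096], 'force': [-0.366, -0.791, 0.629], 'finger_gap': 0.997, 'grasp_force': 0.0, 'qpos': [-0.036, 0.388, -0.516, 1.899, 0.237, 0.917, -0.736]}
[[0.071, 0.998, -0.001], [0.998, -0.071, -0.0], [-0.001, -0.001, -1.0]]
```

View pics/m6.png

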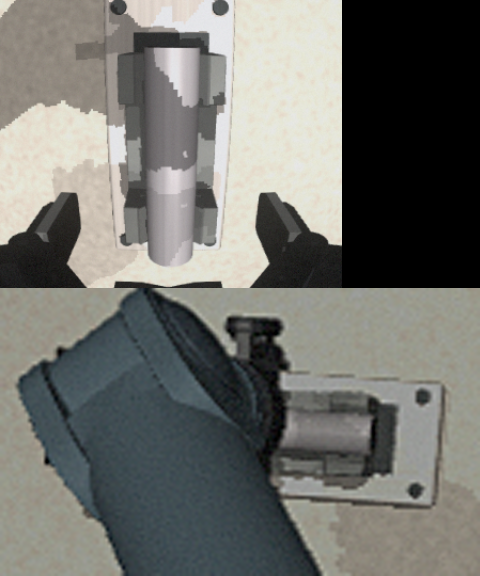

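The tube lies in both saddles, level and central. Now the press with shut fingers.

```bash
python3 -m jog '[[[0,0.1,0],[0,0,0]],[[0,0,0],[0,0,0]],[[0,0,0],[0,0,0]],[[0,0,0.3],[0,0,0]],[[0,0,0.3],[0,0,0]],[[0,0,0.3],[0,0,0]],[[0,0,0.2],[0,0,0]],[[0,0,0],[0,0,0]]]' -1 40
python3 -m jog '[[[0,0,0.05],[0,0,0]],[[0,0,0.05],[0,0,0]],[[0,0,0.05],[0,0,0]],[[0,0,0.05],[0,0,0]],[[0,0,0],[0,0,0]],[[0,0,0],[0,0,0]],[[0,0,0],[0,0,0]],[[0,0,0],[0,0,0]]]'
```

```text
time: 25.8
position: [0.5138, 0.2163, 0.0737]
eef_rot: [0.732, 0.682, -0.0, -0.0]
force: [-0.0, 0.6, 0.7]
finger_gap: -0.0
grasp_force: 0.0
time: 26.8
position: [0.5144, 0.2165, 0.0708]
eef_rot: [0.732, 0.682, 0.0, 0.0]
force: [-1.7, -1.8, 5.0]
finger_gap: 0.0
grasp_force: 2.7
```

```bash
python3 -m jog '[[[0,0,0.03],[0,0,0]],[[0,0,0.03],[0,0,0]],[[0,0,0],[0,0,0]],[[0,0,0],[0,0,0]],[[0,0,0],[0,0,0]],[[0,0,0],[0,0,0]],[[0,0,0],[0,0,0]],[[0,0,0],[0,0,0]]]'
python3 -m jog '[[[0,0,0],[0,0,0]],[[0,0,0],[0,0,0]],[[0,0,0],[0,0,0]],[[0,0,0],[0,0,0]],[[0,0,0],[0,0,0]],[[0,0,-0.2],[0,0,0]],[[0,0,-0.5],[0,0,0]],[[0,0,-0.9],[0,0,0]]]'
```

```text
time: 27.8
position: [0.5144, 0.2165, 0.0707]
eef_rot: [0.732, 0.682, -0.0, 0.0]
force: [-3.9, -1.8, 11.3]
finger_gap: 0.0
grasp_force: 5.6
time: 28.8
position: [0.5135, 0.2162, 0.101]
eef_rot: [0.732, 0.682, -0.001, -0.0]
force: [-0.1, 0.3, 0.7]
finger_gap: 0.004
grasp_force: 0.0
```

Pressed with 11 N for over a second, then released. Next is the bar position, from the first top view.

```bash
cat > g.py <<'E'
from h import *
O=np.array([.5104,.2172,0]);a=np.radians(86.03);E=np.array([np.cos(a),np.sin(a),0])
def bar(th,r=.115):return O+E*(.125-r*np.cos(th))+np.array([0,0,.096+r*np.sin(th)])
E
python3 - <<'E'
from g import *
c=cam('top')
for th in np.arange(1.3,1.61,.05):print(round(th,2),bar(th).round(4),proj(c,bar(th)).round(1))
o=st();R=Ro.from_quat(o['eef_rot']).as_matrix()
print(R.T@(bar(1.5)-o['position']))
E
```

```text
1.3 [0.5169 0.3112 0.2068] [112.8 208.6]
1.35 [0.5173 0.3168 0.2082] [110.  208.4]
1.4 [0.5177 0.3224 0.2093] [107.3 208.2]
1.45 [0.5181 0.3281 0.2102] [104.6 208. ]
1.5 [0.5185 0.3338 0.2107] [101.8 207.8]
1.55 [0.5189 0.3395 0.211 ] [ 99.2 207.6]
1.6 [0.5193 0.3452 0.211 ] [ 96.5 207.4]
{'time': 28.85, 'position': [0.516, 0.217, 0.104], 'force': [0.671, 0.394, 1.422], 'finger_gap': 0.002, 'grasp_force': 0.0, 'qpos': [-0.032, 0.38, -0.519, 1.887, 0.232, 0.929, -0.73]}
[[0.071, 0.997, 0.004], [0.998, -0.071, 0.002], [0.002, 0.004, -1.0]]
[ 0.11644715 -0.00519573 -0.10618655]
```

```bash
python3 -m jog '[[[0,0,-0.8],[0,0,0]],[[0,0,-0.8],[0,0,0]],[[0,0,-0.8],[0,0,0]],[[0,0,-0.8],[0,0,0]],[[0,0,-0.8],[0,0,0]],[[0,0,-0.8],[0,0,0]],[[0,0,-0.7],[0,0,0]],[[0,0,-0.2],[0,0,0]]]'
python3 -m jog '[[[0.9,-0.02,0],[0,0,0]],[[1,-0.02,0],[0,0,0]],[[1,-0.02,0],[0,0,0]],[[1,-0.02,0],[0,0,0]],[[1,-0.02,0],[0,0,0]],[[1,-0.02,0],[0,0,0]],[[1,-0.02,0],[0,0,0]],[[1,-0.02,0],[0,0,0]]]'
python3 - <<'E'
from g import *
o=st();R=Ro.from_quat(o['eef_rot']).as_matrix();p=np.array(o['position'])
for t in(1.55,1.3,1.1,.9):print(t,'tip to bar(tool mm)',(1e3*R.T@(bar(t)-p-[0,0,.024])).round(1))
E
```

```text
time: 29.85
position: [0.5149, 0.2169, 0.2165]
eef_rot: [0.732, 0.682, 0.001, 0.0]
force: [0.5, -0.6, 0.1]
finger_gap: -0.002
grasp_force: 0.0
time: 30.85
position: [0.5223, 0.3756, 0.2151]
eef_rot: [0.732, 0.682, 0.0, -0.0]
force: [-0.3, -0.4, 0.1]
finger_gap: 0.002
grasp_force: 0.0
{'time': 30.85, 'position': [0.522, 0.376, 0.215], 'force': [-0.327, -0.398, 0.131], 'finger_gap': 0.002, 'grasp_force': 0.0, 'qpos': [-0.242, 0.427, -0.58, 1.582, 0.246, 1.206, -0.939]}
[[0.071, 0.997, 0.0], [0.997, -0.071, 0.0], [0.0, 0.0, -1.0]]
1.55 tip to bar(tool mm) [-36.2  -0.8  28.1]
1.3 tip to bar(tool mm) [-64.6  -0.8  32.3]
1.1 tip to bar(tool mm) [-86.   -0.8  40.6]
0.9 tip to bar(tool mm) [-105.3   -0.7   53. ]
```

```bash
python3 -m jog '[[[0,0,0.45],[0,0,0]],[[0,0,0.45],[0,0,0]],[[0,0,0.45],[0,0,0]],[[0,0,0.45],[0,0,0]],[[-0.3,0,0],[0,0,0]],[[-0.3,0,0],[0,0,0]],[[-0.3,0,0],[0,0,0]],[[-0.2,0,0],[0,0,0]]]'
python3 -m jog '[[[-0.2,0,0.02],[0,0,0]],[[-0.2,0,0.02],[0,0,0]],[[-0.2,0,0.03],[0,0,0]],[[-0.2,0,0.04],[0,0,0]],[[-0.2,0,0.05],[0,0,0]],[[-0.2,0,0.06],[0,0,0]],[[-0.2,0,0.06],[0,0,0]],[[-0.2,0,0.07],[0,0,0]]]'
```

```text
time: 31.85
position: [0.5209, 0.3526, 0.1796]
eef_rot: [0.732, 0.682, 0.001, -0.0]
force: [0.2, 1.1, -0.3]
finger_gap: 0.001
grasp_force: 0.8
time: 32.85
position: [0.5182, 0.3199, 0.1718]
eef_rot: [0.732, 0.682, -0.0, 0.0]
force: [-0.5, -0.1, 1.7]
finger_gap: 0.002
grasp_force: 0.5
```

```bash
python3 -m jog '[[[-0.22,0,0.1],[0,0,0]],[[-0.22,0,0.1],[0,0,0]],[[-0.22,0,0.12],[0,0,0]],[[-0.22,0,0.12],[0,0,0]],[[-0.22,0,0.14],[0,0,0]],[[-0.22,0,0.14],[0,0,0]],[[-0.22,0,0.15],[0,0,0]],[[-0.22,0,0.15],[0,0,0]]]'
python3 - <<'E'
from g import *
o=st();c=cam('wrist');s=cam('scene','s8');w=c['img']
cv2.imwrite('pics/m8.png',np.hstack([cv2.resize(cv2.cvtColor(w,cv2.COLOR_RGB2BGR),(400,300)),cv2.resize(cv2.imread('pics/s8.png')[190:340,250:450],(400,300),interpolation=cv2.INTER_CUBIC)]))
for t in(.6,.7,.8,.9,1.,1.2):print(t,proj(s,bar(t)).round(1), ((proj(s,bar(t))-[250,190])*2+[400,0]).round())
E
```

```text
time: 33.85
position: [0.5157, 0.285, 0.1513]
eef_rot: [0.732, 0.682, -0.0, -0.0]
force: [-0.4, 0.4, 0.1]
finger_gap: 0.002
grasp_force: 0.2
{'time': 33.85, 'position': [0.516, 0.285, 0.151], 'force': [-0.439, 0.405, 0.124], 'finger_gap': 0.002, 'grasp_force': 0.197, 'qpos': [-0.111, 0.384, -0.562, 1.777, 0.232, 1.047, -0.828]}
[[0.071, 0.998, -0.0], [0.998, -0.071, 0.0], [-0.0, -0.0, -1.0]]
0.6 [328.  242.1] [556. 104.]
0.7 [330.3 242.2] [561. 104.]
0.8 [332.9 242.8] [566. 106.]
0.9 [335.7 244. ] [571. 108.]
1.0 [338.7 245.6] [577. 111.]
1.2 [345.2 250.6] [590. 121.]
```

View pics/m8.png

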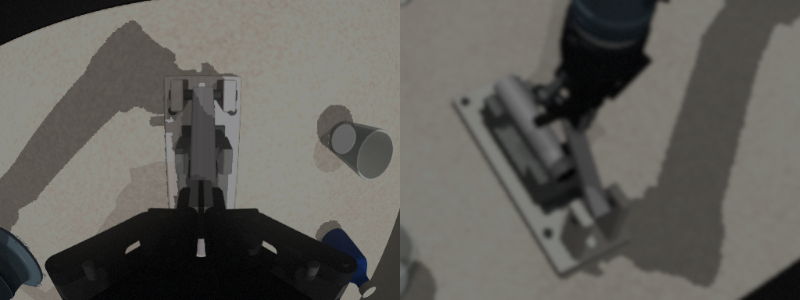

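The scene crop shows the arm past the steep range, with the bar near (550,118), about 0.8 rad, sinking on its own. I'll lift, move over the bar's resting place and wait.

```bash
python3 -m jog '[[[0,0,-0.6],[0,0,0]],[[0,0,-0.6],[0,0,0]],[[0,0,-0.6],[0,0,0]],[[-0.5,0,0],[0,0,0]],[[-0.5,0,0],[0,0,0]],[[-0.6,0,0],[0,0,0]],[[-0.6,0,0],[0,0,0]],[[-0.4,0,0],[0,0,0]]]'
python3 -m jog '[[[0,0,0],[0,0,0]],[[0,0,0],[0,0,0]],[[0,0,0],[0,0,0]],[[0,0,0],[0,0,0]],[[0,0,0],[0,0,0]],[[0,0,0],[0,0,0]],[[0,0,0],[0,0,0]],[[0,0,0],[0,0,0]]]'
python3 - <<'E'
from g import *
st()
for n in ('scene',):
  s=cam(n)
  for t in(.1,.3,.5,.7,.9):
    e=np.array([-E[1],E[0],0])
    print(t,[proj(s,bar(t)+k*e).round(1) for k in(-.04,.04)])
  g=cv2.cvtColor(s['img'],cv2.COLOR_RGB2GRAY)
  m=(g[220:290,300:400]<35).astype(np.uint8);n_,_,q,cc=cv2.connectedComponentsWithStats(m)
  print([(q[i].tolist(),(cc[i]+[300,220]).round()) for i in range(1,n_) if q[i][4]>25])
E
```

```text
time: 34.95
position: [0.5121, 0.2319, 0.1874]
eef_rot: [0.732, 0.681, -0.0, 0.0]
force: [0.6, 0.0, 0.1]
finger_gap: -0.001
grasp_force: 0.0
time: 35.95
position: [0.5122, 0.2334, 0.1877]
eef_rot: [0.732, 0.682, -0.0, -0.0]
force: [-0.7, -1.3, -0.7]
finger_gap: -0.004
grasp_force: 0.0
{'time': 35.95, 'position': [0.512, 0.233, 0.188], 'force': [-0.676, -1.303, -0.652], 'finger_gap': -0.004, 'grasp_force': 0.0, 'qpos': [-0.018, 0.291, -0.562, 1.807, 0.173, 1.092, -0.712]}
[[0.071, 0.997, -0.0], [0.997, -0.071, -0.0], [-0.0, -0.0, -1.0]]
0.1 [array([305.3, 255.3]), array([335., 242.])]
0.3 [array([307.2, 251.5]), array([337.6, 238. ])]
0.5 [array([310.2, 249.5]), array([341.2, 235.7])]
0.7 [array([314.3, 249.4]), array([346. , 235.3])]
0.9 [array([319.3, 251.3]), array([351.7, 236.8])]
[([23, 0, 7, 6, 27], array([326., 222.])), ([6, 19, 32, 17, 111], array([321., 247.])), ([13, 56, 27, 14, 202], array([327., 284.]))]
```

The bar is at about (321,247), so the clamp reads about 0.2 rad and is down. Next I come down on it gently.

```bash
python3 -m jog '[[[0,0,0.5],[0,0,0]],[[0,0,0.5],[0,0,0]],[[0,0,0.5],[0,0,0]],[[0,0,0.5],[0,0,0]],[[0,0,0.4],[0,0,0]],[[0,0,0.3],[0,0,0]],[[0,0,0.2],[0,0,0]],[[0,0,0.1],[0,0,0]]]'
python3 -m jog '[[[0,0,0.07],[0,0,0]],[[0,0,0.07],[0,0,0]],[[0,0,0.07],[0,0,0]],[[0,0,0.07],[0,0,0]],[[0,0,0.07],[0,0,0]],[[0,0,0],[0,0,0]],[[0,0,0],[0,0,0]],[[0,0,0],[0,0,0]]]'
```

```text
time: 37.0
position: [0.5122, 0.2335, 0.1276]
eef_rot: [0.732, 0.682, 0.0, -0.0]
force: [0.2, -0.2, 0.8]
finger_gap: -0.0
grasp_force: 0.0
time: 38.0
position: [0.5123, 0.2335, 0.1208]
eef_rot: [0.732, 0.682, 0.0, 0.0]
force: [-0.7, -0.1, -0.5]
finger_gap: -0.002
grasp_force: 0.0
```

```bash
python3 -m jog '[[[0,0,0.07],[0,0,0]],[[0,0,0.07],[0,0,0]],[[0,0,0.07],[0,0,0]],[[0,0,0.07],[0,0,0]],[[0,0,0.07],[0,0,0]],[[0,0,0],[0,0,0]],[[0,0,0],[0,0,0]],[[0,0,0],[0,0,0]]]'
```

```text
time: 39.0
position: [0.5123, 0.2335, 0.1138]
eef_rot: [0.732, 0.682, 0.0, 0.0]
force: [0.2, 0.4, 0.2]
finger_gap: 0.003
grasp_force: 0.0
```

```bash
python3 -m jog '[[[0,0,0.06],[0,0,0]],[[0,0,0.06],[0,0,0]],[[0,0,0.06],[0,0,0]],[[0,0,0.06],[0,0,0]],[[0,0,0],[0,0,0]],[[0,0,0],[0,0,0]],[[0,0,0],[0,0,0]],[[0,0,0],[0,0,0]]]'
```

```text
time: 40.0
position: [0.5123, 0.2326, 0.1092]
eef_rot: [0.732, 0.681, -0.0, 0.0]
force: [-1.9, -3.2, 6.6]
finger_gap: -0.001
grasp_force: 2.7
```

```bash
python3 -m jog '[[[0,0,0.05],[0,0,0]],[[0,0,0.05],[0,0,0]],[[0,0,0.04],[0,0,0]],[[0,0,0],[0,0,0]],[[0,0,0],[0,0,0]],[[0,0,0],[0,0,0]],[[0,0,0],[0,0,0]],[[0,0,0],[0,0,0]]]'
```

```text
time: 41.0
position: [0.5122, 0.2319, 0.1069]
eef_rot: [0.732, 0.681, -0.001, 0.001]
force: [-3.0, -4.0, 9.2]
finger_gap: -0.005
grasp_force: 4.5
```

```bash
python3 -m jog '[[[0,0,0.05],[0,0,0]],[[0,0,0],[0,0,0]],[[0,0,0],[0,0,0]],[[0,0,0],[0,0,0]],[[0,0,0],[0,0,0]],[[0,0,0],[0,0,0]],[[0,0,0],[0,0,0]],[[0,0,0],[0,0,0]]]'
python3 -m jog '[[[0,0,0],[0,0,0]],[[0,0,0],[0,0,0]],[[0,0,0],[0,0,0]],[[0,0,0],[0,0,0]],[[0,0,-0.1],[0,0,0]],[[0,0,-0.2],[0,0,0]],[[0,0,-0.3],[0,0,0]],[[0,0,-0.5],[0,0,0]]]'
```

```text
time: 42.0
position: [0.5122, 0.2317, 0.1062]
eef_rot: [0.732, 0.681, -0.001, 0.001]
force: [-3.9, -4.5, 9.8]
finger_gap: -0.001
grasp_force: 5.1
time: 43.0
position: [0.5117, 0.2339, 0.127]
eef_rot: [0.731, 0.682, -0.0, -0.0]
force: [0.3, 0.7, -0.8]
finger_gap: 0.002
grasp_force: 0.0
```

About 10 N was held for over a second, and now it's released. I'll retreat and check.

```bash
python3 -m jog '[[[0,0,-1],[0,0,0]],[[0,0,-1],[0,0,0]],[[0,0,-1],[0,0,0]],[[0,0,-1],[0,0,0]],[[-1,0,-0.3],[0,0,0]],[[-1,0,0],[0,0,0]],[[-1,0,0],[0,0,0]],[[-1,0,0],[0,0,0]]]'
python3 -m jog '[[[-1,0,0],[0,0,0]],[[-1,0,0],[0,0,0]],[[-1,0,0],[0,0,0]],[[-0.5,0,0],[0,0,0]],[[0,0,0],[0,0,0]],[[0,0,0],[0,0,0]],[[0,0,0],[0,0,0]],[[0,0,0],[0,0,0]]]'
python3 - <<'E'
from g import *
st();s=cam('scene','s9');cam('wrist','w9')
cv2.imwrite('pics/m9.png',np.hstack([cv2.resize(np.clip(cv2.imread('pics/w9.png')*1.5,0,255).astype(np.uint8),(400,300)),cv2.resize(cv2.imread('pics/s9.png')[190:340,250:450],(400,300),interpolation=cv2.INTER_CUBIC)]))
E
```

```text
time: 44.0
position: [0.5066, 0.1531, 0.2141]
eef_rot: [0.732, 0.682, 0.0, 0.0]
force: [0.0, -0.5, 0.4]
finger_gap: 0.003
grasp_force: 0.0
time: 45.0
position: [0.5016, 0.0846, 0.2131]
eef_rot: [0.731, 0.682, 0.0, -0.0]
force: [1.0, -0.6, -0.4]
finger_gap: -0.001
grasp_force: 0.0
{'time': 45.0, 'position': [0.502, 0.085, 0.213], 'force': [1.004, -0.605, -0.402], 'finger_gap': -0.001, 'grasp_force': 0.0, 'qpos': [0.208, 0.143, -0.49, 1.906, 0.074, 1.11, -0.38]}
[[0.069, 0.998, -0.0], [0.998, -0.069, 0.0], [0.0, -0.0, -1.0]]
```

View pics/m9.png

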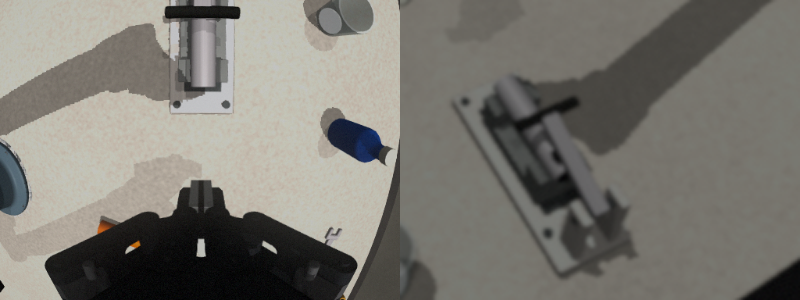

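The tube lies in the V with the clamp arm down across it (bar at 202,13 in the wrist view). The gripper is clear and nothing else was disturbed, so I'm handing in.

```bash
python3 -c "
from plant import arm
print(arm.hand_in())"
```

```text
the job is handed in; nothing more can be done
None
```

The tube lies in the V-block under the closed clamp's foot, after presses of about 11 N on the tube and 10 N on the bar, each for over a second; a first grasp missed (tips about 30 mm short of the stated TCP, pressing about 12 N on the tube), first contact in the V peaked near 20 N, and the job was handed in at 45 s with no verdict returned.

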